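# Free the rivet press and hold it at its gauge

### The arm

A 6-joint arm with a two-finger parallel gripper is mounted at the origin on a cart in front of the work surface, level with it; the furniture and walls round the work are solid. World frame = base frame: x ahead of the robot, y to its left, z up, the work surface at z = 0. Lengths are in m, angles in rad, forces in N, time in s.
With the tool pointing down it reaches from about 0.35 to 0.925 m from the base axis. Payload 6.4 kg.
Tool frame: the origin (TCP) lies between the finger pads; the fingertips stand bot.tcp_to_tips ahead of it and the grasp point (between the pads) lies 2 mm behind it (bot.tcp_to_tips is the distance from the TCP to the fingertips, in m); z points along the fingers, x is the direction in which the jaws open and shut, and the axes are right-handed (so a half turn about z gives the same grasp; the last joint's range is limited). The gripper opens to 94 mm and grips with 3 to 60 N. Pads are 16 mm wide; open, the fingers measure 119 mm over their backs; the gripper's body (75 mm by 177 mm) begins 78 mm behind the grasp point.
Start: joints at [-1.335, 0.245, 1.558, -0, 1.339, -0.174], TCP at [0.259, -0.596, 0.2] pointing down, gripper open.
Joint ranges: [-3.13, 3.13], [-1.02, 2.26], [0.13, 2.54], [-0.95, 4.09], [0.21, 2.88], [-2.74, 2.74]. Speed limits (rad/s): [2.57, 2.57, 3.14, 3.14, 3.14, 3.14].

### API

Orientations are given as a rotation vector (axis times angle).
In Python, from bench import bot, vision, job gives the robot as it stands. The module is installed in compiled form; this text tells all that it offers.
- The arm moves only by the tool step_arm, never from a script. Its argument "rows" is a list of rows, each an object of numbers: "ax", "ay", "az": the turn, a rotation vector about the tool's x, y, z in rad; "tx", "ty", "tz": the shift along the tool's x, y, z in mm; "fingers": the closure, from 0 (fully open) to 1 (shut). In form: [{"ax": .., "ay": .., "az": .., "tx": .., "ty": .., "tz": .., "fingers": ..}, ...]. A call has 1 to 5 rows; each row is the pose to reach, as a shift and turn from the pose measured when the call began, along the tool's axes at that moment; what a row does not reach only later rows make up. A row lasts 1/8 s, in which the tool goes at most 62.5 mm and 10.7 degrees, less where a joint would pass 70% of its speed; a pose out of reach is approached as far as the arm can. A call with a gripper value outside its range is refused whole. The fingers move at their own pace and stop on an object; "force" is the grip in N (left out, the last holds). Time passes only in rows, so rows that repeat a pose let the fingers close. It gives the time, the measured TCP pose, the force and the opening at its end, in the units of the state.
- bot.read_state(): the state, without advancing time (a new reading comes with each control period).
- vision.grab_frame(name): name is "scene" or "top" or "wrist"; returns a dict with "image" (480x640x3 uint8, red, green, blue), "fx", "fy", "cx", "cy" (pixels), "R" (3x3) and "t" (3): a world point X has camera coordinates R X + t. Camera axes: x right, y down, z forward; pixel columns grow to the right and rows downward; lengths in m; the calibration is good to about 2 mm. A picture is of the moment at which its call begins. There is no depth.
- job.job_done(): hands the job in, once; it reports no verdict.
The state is a dict: "time_s": time; "joints": joint angles; "dq": joint speeds; "joint_torque": joint torques, N m; "eef_pos": TCP position; "tool_rot": TCP orientation; "contact_force": force on the tool from outside, world axes, zero at the start; "moment": the same for the moment, N m; "opening": opening from 0.0 (shut) to 1.0 (fully open).
Only numpy, scipy, OpenCV 4.12 (cv2) and the standard library are available. Lean on these libraries where they do the work, as an engineer would, in place of code of your own. Each camera call takes 0.05 s, during which the arm holds its last target.

### The job

Free the small bench rivet press: turn its raised lock knob about a quarter turn clockwise (seen from above) so that the steel bolt is drawn out from under the round palm button, before pressing. Then press the palm button down until its top is level with the small steel gauge finger beside it, 14 mm below where it rests, without ever pushing on to the bottom stop, and keep it there: the program finishes while the robot is still holding the button down. Leave the knob turned and the things lying around undisturbed.

Things in the scene. Friction and masses are not known exactly. Their poses are not given: they have to be found in the camera images.
- press: the grey bench rivet press, fixed to the table: foot plate 170x140x16 mm (from 65 mm in front of the origin to 105 mm behind), column at the back, head and side arm. Origin on the table under the ram's axis; +z up, +x to the back (column), +y to the left, so the knob is on the -y side. The highest parts are the knob and the palm button; bolt guide top 149 mm above the table. A pair of scissors lies in it under the ram; it is fixed
- palm_button: the black round palm button, a disc 44 mm across and 16 mm thick, on top of the spring-loaded ram. Origin at the centre of its underside, at (0, 0, 146 mm) of the press when it rests; its flat top is 16 mm above the origin. It moves only straight down and up, 24 mm from rest to the bottom stop. While the bolt is under the button it goes down only about 1.5 mm
- button_top (a point): centre of the palm button's flat top face; 162 mm above the table at rest, 148 mm when the button is level with the gauge. The spring pushes it back up: about 4 N to start, 0.35 N more for each mm, about 9 N at the gauge (14 mm down) and 13 N at the stop
- gauge (a point): tip of the fixed steel gauge finger on the column side of the button, 26 mm from the ram's axis; its top face is 148 mm above the table
- lock_knob_grip (a point): on the lock knob's vertical axis at (0, -108 mm) of the press, at the height to grip, 179 mm above the table. The knob is black: a disc 44 mm across carrying an upright bar grip 42 mm long, 14 mm thick and 32 mm high (154 to 186 mm above the table). The point turns with the knob; its x axis lies along the bar
- lock_knob (a joint): angle of the lock knob, rad: 0 locked with the bar along the press's x axis, grows clockwise seen from above, stop at 1.9; it starts between 0 and 0.2. It turns stiffly (0.05 N m) and stays where it is left. It draws the bolt 12 mm per rad: the bolt tip clears the button at 1.0, and from 1.3 on it counts as freed
- rivet_tray: small grey open tray, 73x101x20 mm; loose, to be left alone. Origin at the centre of its underside
- oil_can: small oil can with a thin spout, 38x38x118 mm, standing upright; loose, to be left alone. Origin at the centre of its underside
- screwdriver: flat screwdriver, 198 mm long, lying; loose, to be left alone. Origin at the centre of its underside
- washer_box: small carton of washers, 36x50x22 mm; loose, to be left alone. Origin at the centre of its underside
- pliers: flat-nose pliers, 175 mm long, lying; loose, to be left alone. Origin at the centre of its underside

How it is judged:
On the way:
1. the lock knob has been turned at least 1.3 rad clockwise, while the palm button is still up (value of joint lock_knob above 1.3 rad and z of button_top in the frame of press above 0.158 m), for 0.2 s.
At the end, for the whole second after the job is handed in: The robot is still pressing the palm button (more than 4 N), its travel is 14 mm within 3 mm either way, and the lock knob is still turned at least 1.3 rad (value of joint lock_knob above 1.3 rad and z of button_top in the frame of press between 0.145 and 0.151 m and contact force between any of the fingers, the arm and palm_button above 4 N); the arm keeps its last pose, push and grip.
It fails at once if the palm button was pushed on towards its bottom stop (more than 20 mm of travel) (z of button_top in the frame of press below 0.142 m).
It fails at once if one of the loose things was shoved more than 30 mm (distance of any of rivet_tray, oil_can, screwdriver, washer_box, pliers from where it was at the start of the episode above 0.03 m).
It also fails if it takes over 45 s, if anything falls off the work surface, if the arm or the gripper's body presses on something with over 40 N, if the wrist force passes 120 N, or if a joint passes its speed limit or range.

## Working session

There is one attempt and no reset: what is moved stays moved. The work goes in short steps, Python scripts to look and compute and a tool call to move; the robot and the scene stay as the last step left them, time stands still between calls to the robot, and variables do not carry over. Pictures are saved under pics/ and viewed, and the job is handed in when it is done.

Besides the shell and the picture viewer there is one more tool, called after "Call:" in YAML: its name, and indented under it one key for each argument. step_arm: Moves the arm, as the interface text tells. Its arguments: {"type":"object","properties":{"rows":{"type":"array"},"force":{"type":"number"}},"required":["rows"]}

```bash
mkdir -p pics; python3 - <<'E'
from bench import bot,vision
import cv2
s=bot.read_state();print(s, bot.tcp_to_tips)
for n in("scene","top","wrist"):
    f=vision.grab_frame(n);cv2.imwrite(f"pics/{n}0.png",f["image"][:,:,::-1]);print(n,f["fx"],f["cx"],f["cy"],f["R"],f["t"])
E
```

```text
{'time_s': 0.0, 'joints': array([-1.33509188e+00,  2.45776792e-01,  1.55898732e+00,  1.88411921e-05,
        1.33867428e+00, -1.74117803e-01]), 'dq': array([-1.13605637e-03,  3.92090442e-04, -8.41484941e-04,  1.43479768e-05,
        1.03251686e-03, -5.14307603e-04]), 'joint_torque': array([-2.58232003e-04, -4.15836954e+01, -3.14604878e+01,  6.84478506e-02,
        3.31756531e-02, -1.34095649e-04]), 'eef_pos': array([ 0.25884914, -0.59558912,  0.19908355]), 'tool_rot': array([-2.62591336e+00,  1.72225222e+00,  2.09167654e-03]), 'contact_force': array([-0.11119941, -0.61122361,  0.52722273]), 'moment': array([ 0.02276233, -0.01417905,  0.02794761]), 'opening': 0.9999547521751909} 0.017
scene 582.8656062038934 331.02981166742666 240.39772565704092 [[-0.68827978 -0.72505946 -0.02365848]
 [-0.36342305  0.37284591 -0.85376204]
 [ 0.62784921 -0.57902911 -0.52012562]] [0.33497363 0.32881266 0.75150155]
top 435.9277930776174 310.9400076809739 241.49814277889908 [[ 0.02532602 -0.99967588 -0.00259271]
 [-0.99655085 -0.02504166 -0.07911582]
 [ 0.07902525  0.00458745 -0.99686206]] [-0.05715631  0.5143966   0.94473183]
wrist 427.2898768616319 320.87923508449035 233.02364640459282 [[ 0.39934164 -0.91680118 -0.00136034]
 [-0.88269067 -0.38488386  0.2696694 ]
 [-0.2477568  -0.10648946 -0.962952  ]] [-0.64927261 -0.02923797  0.39070409]
```

View pics/top0.png

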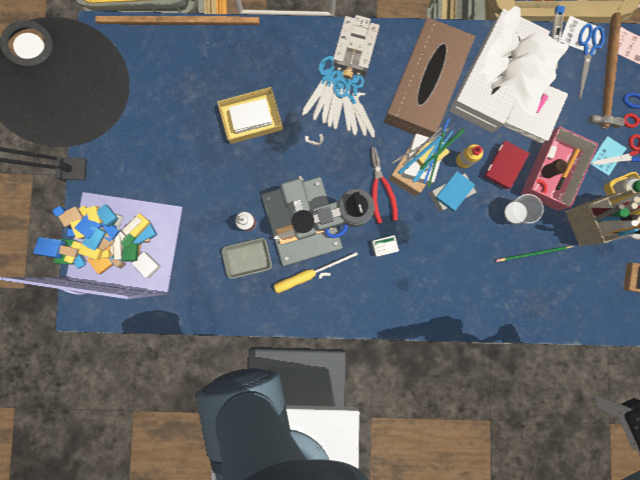

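View pics/scene0.png

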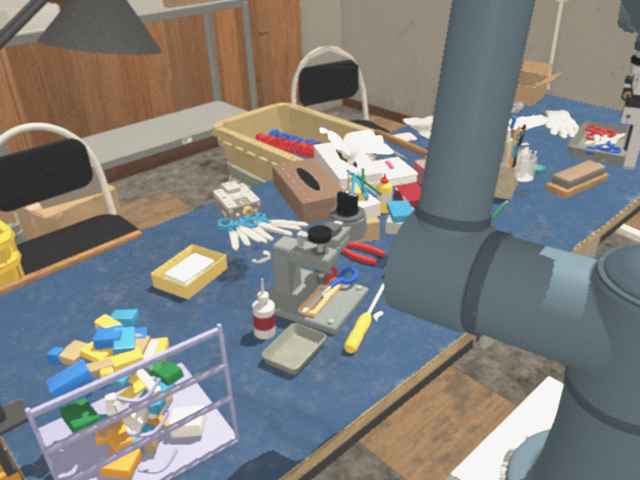

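The top view shows the press centred near (305,220). The black palm button is near (303,222) and the knob near (357,207). I'll zoom in to measure them.

```bash
cat > h.py <<'E'
import numpy as np,cv2
def ray(f,u,v,z):
    R=np.array(f["R"]);t=np.array(f["t"]);c=-R.T@t
    d=R.T@np.array([(u-f["cx"])/f["fx"],(v-f["cy"])/f["fy"],1]);return c+d*(z-c[2])/d[2]
def proj(f,X):
    p=np.array(f["R"])@X+f["t"];return f["fx"]*p[0]/p[2]+f["cx"],f["fy"]*p[1]/p[2]+f["cy"]
E
python3 - <<'E'
from bench import vision
from h import *
f=vision.grab_frame("top");im=np.ascontiguousarray(f["image"][:,:,::-1])
c=im[165:275,235:405];cv2.imwrite("pics/topz.png",cv2.resize(c,None,fx=4.6,fy=4.6,interpolation=cv2.INTER_CUBIC))
m=(im.max(2)<45).astype(np.uint8)
n,l,s,ce=cv2.connectedComponentsWithStats(m)
for i in range(1,n):
    x,y=ce[i]
    if s[i,4]>20 and 235<x<405 and 165<y<275: print(s[i],ce[i],ray(f,x,y,.162))
E
```

```text
[346 194  18  22 175] [352.65714286 206.42857143] [ 0.57322975 -0.12233371  0.162     ]
```

View pics/topz.png

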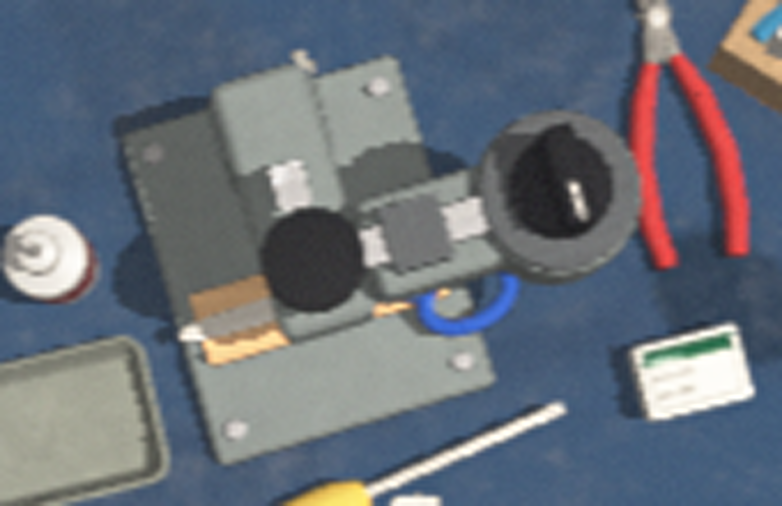

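```bash
python3 - <<'E'
from bench import vision
from h import *
f=vision.grab_frame("top");im=f["image"]
for th in(50,60,70):
  m=(im.max(2)<th).astype(np.uint8)
  for (u,v) in((303,221),(357,205)):
    mm=np.zeros_like(m);cv2.circle(mm,(u,v),14,1,-1);mm&=m
    cs,_=cv2.findContours(mm,0,1);c=max(cs,key=cv2.contourArea);(x,y),r=cv2.minEnclosingCircle(c)
    z=.162 if u==303 else .154
    print(th,x,y,r,cv2.contourArea(c),r/f["fx"]*(.93-z),ray(f,x,y,z))
g=vision.grab_frame("scene")
c=g["image"][180:340,240:400,::-1];cv2.imwrite("pics/scz.png",cv2.resize(c,None,fx=3.7,fy=3.7,interpolation=cv2.INTER_CUBIC))
# pixel for bar, foot corners
P=lambda a,b:(235+a/4.6,165+b/4.6)
A=ray(f,*P(495,380),.016);B=ray(f,*P(222,463),.016);C=ray(f,*P(395,57),.016)
D=ray(f,*P(120,135),.016)
print(A,B,C,D,np.linalg.norm(A-B),np.linalg.norm(A-C))
E=(A+B+C+D)/4
d=(C-A)[:2];print("yaw",np.arctan2(d[1],d[0]),np.arctan2((D-B)[1],(D-B)[0]), "yaw from AB",np.arctan2(-(B-A)[0],(B-A)[1]),E)
E
```

```text
50 298.0 230.5 1.1181340217590332 0.0 0.001969883412682614 [ 0.5246902  -0.01981676  0.162     ]
50 356.0 204.27272033691406 11.448878288269043 176.0 0.020380277864308856 [ 0.57886981 -0.12938872  0.154     ]
60 302.69378662109375 221.2441864013672 11.021507263183594 336.5 0.01941724687560328 [ 0.54253447 -0.02822051  0.162     ]
60 356.0 204.0 12.16562557220459 369.5 0.021656167819402758 [ 0.57939824 -0.12937966  0.154     ]
70 302.5630187988281 221.2100830078125 11.772445678710938 360.0 0.020740219882333124 [ 0.54259332 -0.02797105  0.162     ]
70 356.2393493652344 204.15402221679688 12.280985832214355 397.0 0.021861521924346553 [ 0.57911123 -0.12984373  0.154     ]
[ 0.50417421 -0.11479533  0.016     ] [0.46084125 0.01576835 0.016     ] [ 0.66121124 -0.06281173  0.016     ] [0.61929097 0.07035913 0.016     ] 0.13756678805390757 0.1654174158106407
yaw 0.3196740479228098 0.331794030938516 yaw from AB 0.3204522344053343 [ 0.56137942 -0.02286989  0.016     ]
```

View pics/scz.png

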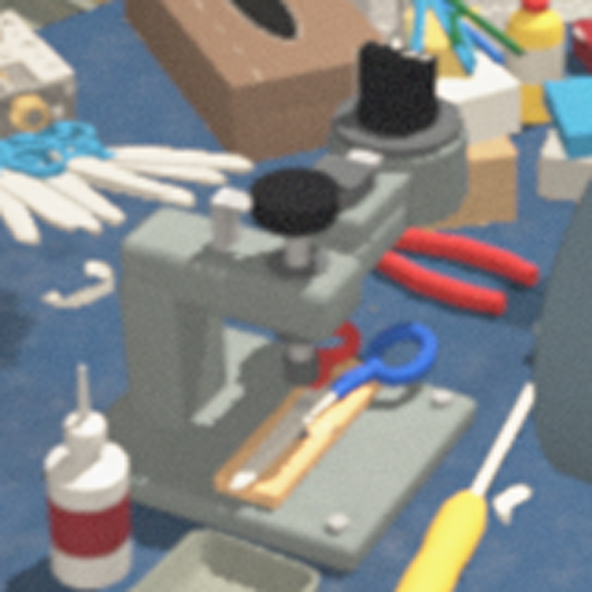

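The button is at (0.5426, -0.028) and the yaw is about 0.323. That predicts the knob at (0.577, -0.130), against a measured (0.579, -0.1297), so the two agree. I'll write a pose-delta helper and move above the knob to look with the wrist camera.

```bash
cat >> h.py <<'E'
from scipy.spatial.transform import Rotation as Ro
def plan(s,p,al):
    R0=Ro.from_rotvec(s["tool_rot"]); x=np.array([np.cos(al),np.sin(al),0]);z=np.array([0,0,-1.])
    Rt=Ro.from_matrix(np.column_stack([x,np.cross(z,x),z]))
    m=R0.as_matrix();print("pos",s["eef_pos"].round(4),"yaw",np.arctan2(m[1,0],m[0,0]).round(4),"F",s["contact_force"].round(1),"M",s["moment"].round(2),"t",s["time_s"],"op",s["opening"])
    print("shift mm",(R0.inv().apply(np.array(p)-s["eef_pos"])*1000).round(1),"turn",(R0.inv()*Rt).as_rotvec().round(4))
E
python3 - <<'E'
from bench import bot
from h import *
s=bot.read_state();plan(s,[.577,-.130,.32],-1.25)
E
```

```text
pos [ 0.2589 -0.596   0.1998] yaw -1.161 F [0.4 0.3 0.4] M [ 0.02 -0.   -0.04] t 0.3 op 0.9964271538782852
shift mm [-300.8 -477.4 -120. ] turn [-0.0001  0.0006  0.089 ]
```

Call:
step_arm:
  rows:
    - {"tx": 0,"ty": 0,"tz": -60,"ax": 0,"ay": 0,"az": 0,"fingers": 0}
    - {"tx": -10,"ty": -15,"tz": -110,"ax": 0,"ay": 0,"az": 0,"fingers": 0}
    - {"tx": -40,"ty": -60,"tz": -120,"ax": 0,"ay": 0,"az": 0,"fingers": 0}
    - {"tx": -70,"ty": -110,"tz": -120,"ax": 0,"ay": 0,"az": 0,"fingers": 0}
    - {"tx": -100,"ty": -160,"tz": -120,"ax": 0,"ay": 0,"az": 0,"fingers": 0}

```text
time_s: 0.92
eef_pos: [0.3666, -0.4392, 0.3201]
tool_rot: [-2.626, 1.724, -0.0]
contact_force: [0.5, -0.7, -0.1]
opening: 0.998
```

```bash
python3 - <<'E'
from bench import bot
from h import *
s=bot.read_state();plan(s,[.577,-.130,.32],-1.25)
E
```

```text
pos [ 0.3666 -0.4392  0.3201] yaw -1.1617 F [ 0.5 -0.7 -0.1] M [0.07 0.04 0.02] t 0.925 op 0.9980313340651346
shift mm [-2.00e+02 -3.16e+02  2.00e-01] turn [-0.0003 -0.      0.0883]
```

Call:
step_arm:
  rows:
    - {"tx": -30,"ty": -48,"tz": 0,"az": 0.02,"fingers": 0}
    - {"tx": -60,"ty": -96,"tz": 0,"az": 0.04,"fingers": 0}
    - {"tx": -90,"ty": -144,"tz": 0,"az": 0.06,"fingers": 0}
    - {"tx": -120,"ty": -190,"tz": 0,"az": 0.088,"fingers": 0}
    - {"tx": -150,"ty": -237,"tz": 0,"az": 0.088,"fingers": 0}

```text
validation failed for argument at $.ro...
```

```bash
python3 - <<'E'
from bench import bot,vision
from h import *
s=bot.read_state();plan(s,[.577,-.130,.32],-1.25)
f=vision.grab_frame("wrist");cv2.imwrite("pics/w1.png",f["image"][:,:,::-1])
print(proj(f,np.array([.577,-.13,.186])),proj(f,np.array([.5426,-.028,.162])))
E
```

```text
pos [ 0.3666 -0.4392  0.3201] yaw -1.1617 F [ 0.5 -0.7 -0.1] M [0.07 0.04 0.02] t 0.925 op 0.9980313340651346
shift mm [-2.00e+02 -3.16e+02  2.00e-01] turn [-0.0003 -0.      0.0883]
(np.float64(-31.775498828371326), np.float64(-323.79932376951024)) (np.float64(-178.5929595003102), np.float64(-304.90381714519106))
```

View pics/w1.png

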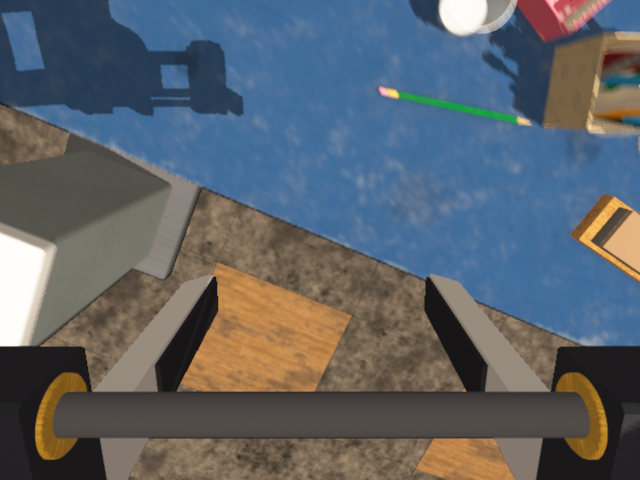

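The call was refused because every field is required, so the arm has not moved. I'll resend it with ax and ay included.

Call:
step_arm:
  rows:
    - {"tx": -30,"ty": -48,"tz": 0,"ax": 0,"ay": 0,"az": 0.02,"fingers": 0}
    - {"tx": -65,"ty": -96,"tz": 0,"ax": 0,"ay": 0,"az": 0.04,"fingers": 0}
    - {"tx": -100,"ty": -144,"tz": 0,"ax": 0,"ay": 0,"az": 0.06,"fingers": 0}
    - {"tx": -140,"ty": -190,"tz": 0,"ax": 0,"ay": 0,"az": 0.088,"fingers": 0}
    - {"tx": -180,"ty": -220,"tz": 0,"ax": 0,"ay": 0,"az": 0.088,"fingers": 0}

```text
time_s: 1.6
eef_pos: [0.4996, -0.1788, 0.3215]
tool_rot: [-2.551, 1.827, -0.001]
contact_force: [1.0, -0.3, 0.8]
opening: 0.999
```

```bash
python3 - <<'E'
from bench import bot,vision
from h import *
s=bot.read_state();plan(s,[.577,-.130,.32],-1.25)
f=vision.grab_frame("wrist");cv2.imwrite("pics/w2.png",f["image"][:,:,::-1])
print(proj(f,np.array([.577,-.13,.186])),proj(f,np.array([.5426,-.028,.162])))
E
```

```text
pos [ 0.4996 -0.1788  0.3215] yaw -1.2428 F [ 1.  -0.3  0.8] M [-0.01 -0.05 -0.02] t 1.6 op 0.9988650796652118
shift mm [-21.3 -89.    1.9] turn [-0.0036  0.002   0.0072]
(np.float64(291.28388213612976), np.float64(97.56426130726103)) (np.float64(153.3236582992615), np.float64(98.24437632152151))
```

View pics/w2.png

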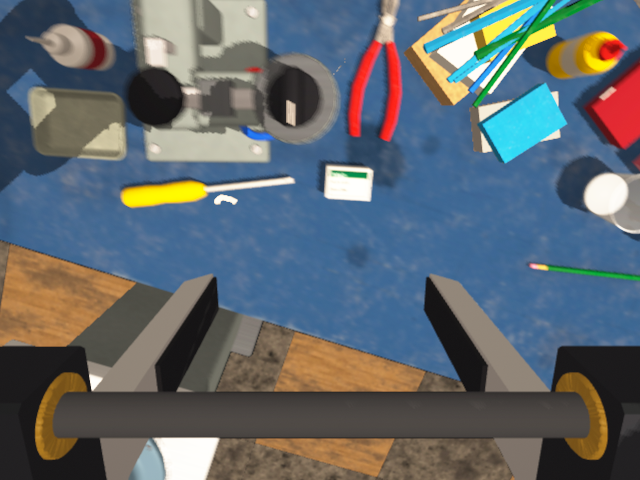

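```bash
python3 - <<'E'
from bench import bot,vision
from h import *
f=vision.grab_frame("wrist")
im=f["image"][:,:,::-1]
c=im[45:150,120:350].copy();c=cv2.convertScaleAbs(c,alpha=1.8,beta=20)
cv2.imwrite("pics/w2z.png",cv2.resize(c,None,fx=3.4,fy=3.4,interpolation=cv2.INTER_CUBIC))
m=(im.max(2)<60).astype(np.uint8)
for u,v,r0,z in((154,97,34,.162),(293,97,29,.154)):
    mm=np.zeros_like(m);cv2.circle(mm,(u,v),r0,1,-1);mm&=m
    cs,_=cv2.findContours(mm,0,1);k=max(cs,key=cv2.contourArea);(x,y),r=cv2.minEnclosingCircle(k)
    print(x,y,r,ray(f,x,y,z))
E
```

```text
162.44537353515625 100.22837829589844 28.884912490844727 [ 0.54350122 -0.02947434  0.162     ]
297.5 99.0 28.04024887084961 [ 0.57858937 -0.12706999  0.154     ]
```

View pics/w2z.png

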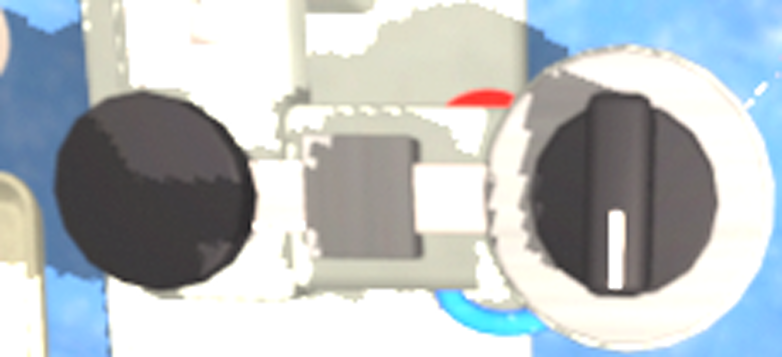

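```bash
python3 - <<'E'
from bench import bot,vision
from h import *
f=vision.grab_frame("wrist");s=bot.read_state()
cv2.imwrite("pics/w3.png",f["image"][:,:,::-1])
P=lambda a,b:(120+(a+.5)/3.4-.5,45+(b+.5)/3.4-.5)
print("btn",ray(f,*P(155,190),.162)); print("disc",ray(f,*P(627,200),.154))
a=ray(f,*P(622,96),.186);b=ray(f,*P(618,293),.186);print("bar",(a+b)/2,np.linalg.norm(a-b),np.arctan2(*(a-b)[[1,0]]))
l=ray(f,*P(588,200),.186);r=ray(f,*P(653,200),.186);print("thick",np.linalg.norm(l-r))
plan(s,[.577,-.13,.25],-1.30)
E
```

```text
btn [ 0.54338427 -0.03496551  0.162     ]
disc [ 0.57646504 -0.13632799  0.154     ]
bar [ 0.57635572 -0.1361451   0.186     ] 0.03975048977361857 0.30098501839738845
thick 0.013716855582961561
pos [ 0.4992 -0.1793  0.3217] yaw -1.24 F [-0.1 -0.6 -0.1] M [ 0.05 -0.01  0.01] t 1.75 op 1.0009208030302446
shift mm [-21.2 -89.3  72.1] turn [-0.0035  0.0016  0.06  ]
```

View pics/w3.png

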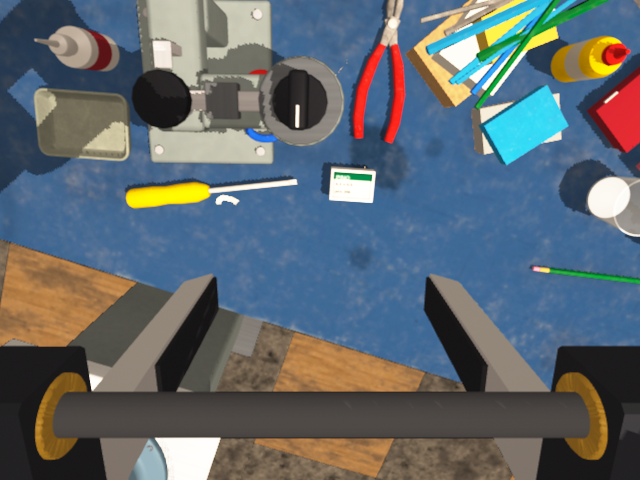

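```bash
python3 - <<'E'
from bench import bot,vision
from h import *
for i in range(2):
  f=vision.grab_frame("wrist")
  im=f["image"]; m=(im.max(2)<60).astype(np.uint8); mm=np.zeros_like(m);cv2.circle(mm,(161,98),36,1,-1);mm&=m
  k=max(cv2.findContours(mm,0,1)[0],key=cv2.contourArea);(x,y),r=cv2.minEnclosingCircle(k)
  print(x,y,r,ray(f,x,y,.162),f["cx"],f["t"], -np.array(f["R"]).T@f["t"],Ro.from_matrix(f["R"]).as_rotvec())
  print(proj(f,np.array([.577,-.13,.186])),proj(f,np.array([.5426,-.028,.162])))
im=cv2.imread("pics/w2.png"); m=(im.max(2)<60).astype(np.uint8); mm=np.zeros_like(m);cv2.circle(mm,(155,98),36,1,-1);mm&=m
k=max(cv2.findContours(mm,0,1)[0],key=cv2.contourArea);print(cv2.minEnclosingCircle(k))
t=vision.grab_frame("top");cv2.imwrite("pics/t2.png",t["image"][:,:,::-1])
s=bot.read_state();plan(s,[.577,-.13,.25],-1.30)
E
```

```text
157.5 97.5 31.31303596496582 [ 0.54345886 -0.03123345  0.162     ] 320.87923508449035 [-0.33196006  0.33805647  0.61887225] [ 0.57230563 -0.15445182  0.50605673] [-2.37240492  1.69149906  0.23079672]
(np.float64(291.1238503558202), np.float64(96.86437946899957)) (np.float64(153.1260116441432), np.float64(97.17060195056948))
156.7032012939453 95.73323059082031 31.008853912353516 [ 0.54452236 -0.03183656  0.162     ] 320.87923508449035 [-0.3322112   0.33799014  0.61884042] [ 0.57210564 -0.1558946   0.50592202] [-2.37046126  1.69402087  0.23132603]
(np.float64(289.2140328533354), np.float64(95.83161790881746)) (np.float64(151.24253483226434), np.float64(96.52196383573417))
((152.8964080810547, 96.63458251953125), 30.894451141357422)
pos [ 0.4986 -0.1818  0.3215] yaw -1.2448 F [-0.2 -0.7 -0.4] M [ 0.   -0.03  0.03] t 1.9 op 0.9992762006028328
shift mm [-23.9 -90.6  71.8] turn [-0.0031  0.0019  0.0552]
```

View pics/t2.png

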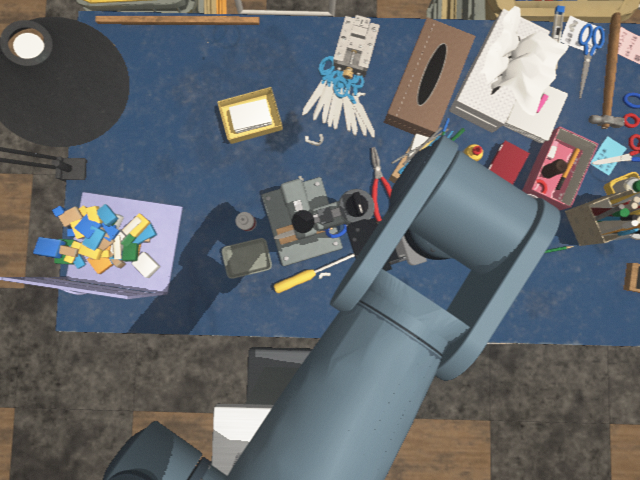

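Call:
step_arm:
  rows:
    - {"tx": -5,"ty": -30,"tz": 0,"ax": 0,"ay": 0,"az": -0.03,"fingers": 0.3}
    - {"tx": -5,"ty": -30,"tz": 0,"ax": 0,"ay": 0,"az": 0.03,"fingers": 0.3}
    - {"tx": -5,"ty": -30,"tz": 0,"ax": 0,"ay": 0,"az": 0.03,"fingers": 0.3}
    - {"tx": -5,"ty": -30,"tz": 0,"ax": 0,"ay": 0,"az": 0.03,"fingers": 0.3}
    - {"tx": -5,"ty": -30,"tz": 0,"ax": 0,"ay": 0,"az": 0.03,"fingers": 0.3}

```text
time_s: 2.52
eef_pos: [0.5252, -0.168, 0.3216]
tool_rot: [-2.521, 1.868, -0.001]
contact_force: [-0.3, -0.2, -0.1]
opening: 0.7
```

```bash
python3 - <<'E'
from bench import bot,vision
from h import *
for i in range(4):
  f=vision.grab_frame("wrist");im=f["image"]
  m=(im.max(2)<60).astype(np.uint8)
  o=[]
  for X,z,r0 in(([.543,-.03,.162],.162,40),([.577,-.133,.154],.154,32)):
    u,v=proj(f,np.array(X)); mm=np.zeros_like(m);cv2.circle(mm,(int(u),int(v)),r0,1,-1);mm&=m
    k=max(cv2.findContours(mm,0,1)[0],key=cv2.contourArea);(x,y),r=cv2.minEnclosingCircle(k);o+=[(round(x),round(y),round(r,1)),ray(f,x,y,z)[:2].round(4)]
  print(*o)
s=bot.read_state();plan(s,[.577,-.13,.25],-1.27);print(s["dq"].round(3))
x0,y0=int(u)-60,int(v)-50
cv2.imwrite("pics/w4.png",cv2.resize(cv2.convertScaleAbs(im[y0:y0+100,x0:x0+120,::-1],alpha=1.8,beta=20),None,fx=6,fy=6,interpolation=cv2.INTER_CUBIC));print(x0,y0)
np.savez("w4.npz",**{k:f[k] for k in("R","t","fx","fy","cx","cy")})
E
```

```text
(162, 139, 30.0) [ 0.5451 -0.0313] (295, 138, 29.0) [ 0.5758 -0.1308]
(162, 140, 30.0) [ 0.5441 -0.0312] (295, 138, 29.0) [ 0.5758 -0.1308]
(163, 138, 30.1) [ 0.5458 -0.0317] (296, 138, 29.2) [ 0.5758 -0.1311]
(163, 139, 30.0) [ 0.545  -0.0313] (295, 138, 29.2) [ 0.5756 -0.1307]
pos [ 0.5254 -0.1676  0.3216] yaw -1.2749 F [ 0.1  0.7 -0.4] M [ 0.01  0.   -0.02] t 2.725 op 0.6991415186397048
shift mm [-20.8 -60.1  71.9] turn [-0.0032  0.0017 -0.0049]
[ 0.003  0.001 -0.001  0.001  0.    -0.   ]
238 87
```

View pics/w4.png

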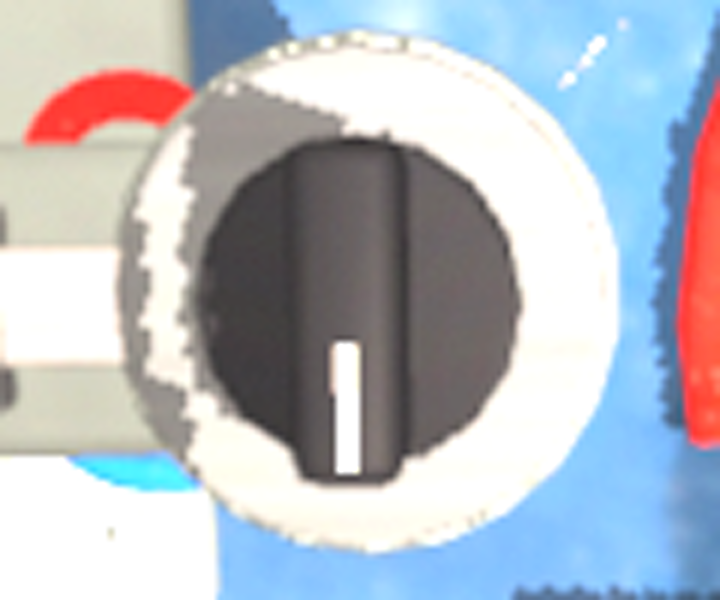

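```bash
python3 - <<'E'
from bench import bot
from h import *
f=dict(np.load("w4.npz"))
P=lambda a,b:(238+(a+.5)/6-.5,87+(b+.5)/6-.5)
a=ray(f,*P(350,145),.186);b=ray(f,*P(350,485),.186);print((a+b)/2,np.linalg.norm(a-b),np.arctan2(*(a-b)[[1,0]]))
s=bot.read_state();plan(s,[.5765,-.1305,.24],-1.275);plan(s,[.5765,-.1305,.177],-1.275)
E
```

```text
[ 0.57704354 -0.13270907  0.186     ] 0.040607973707973734 0.2812587608159417
pos [ 0.5254 -0.1676  0.3216] yaw -1.2749 F [ 0.1  0.7 -0.4] M [ 0.01  0.   -0.02] t 2.725 op 0.6991415186397048
shift mm [-20.4 -59.5  81.9] turn [-0.0032  0.0017  0.0001]
pos [ 0.5254 -0.1676  0.3216] yaw -1.2749 F [ 0.1  0.7 -0.4] M [ 0.01  0.   -0.02] t 2.725 op 0.6991415186397048
shift mm [-20.3 -59.3 144.9] turn [-0.0032  0.0017  0.0001]
```

Call:
step_arm:
  rows:
    - {"tx": -10,"ty": -30,"tz": 20,"ax": -0.003,"ay": 0.002,"az": 0.015,"fingers": 0.3}
    - {"tx": -20,"ty": -59,"tz": 60,"ax": -0.003,"ay": 0.002,"az": 0.015,"fingers": 0.3}
    - {"tx": -20,"ty": -59.5,"tz": 100,"ax": -0.003,"ay": 0.002,"az": 0.015,"fingers": 0.3}
    - {"tx": -20,"ty": -59.5,"tz": 100,"ax": -0.003,"ay": 0.002,"az": 0.015,"fingers": 0.3}
    - {"tx": -20,"ty": -59.5,"tz": 100,"ax": -0.003,"ay": 0.002,"az": 0.015,"fingers": 0.3}

```text
time_s: 3.35
eef_pos: [0.5774, -0.1313, 0.2237]
tool_rot: [-2.51, 1.888, -0.004]
contact_force: [-0.6, -0.3, 0.9]
opening: 0.7
```

```bash
python3 - <<'E'
from bench import bot,vision
from h import *
s=bot.read_state();plan(s,[.5767,-.131,.177],-1.29)
f=vision.grab_frame("wrist");cv2.imwrite("pics/w5.png",f["image"][:,:,::-1])
f=vision.grab_frame("scene");cv2.imwrite("pics/s5.png",cv2.resize(f["image"][120:360,220:540,::-1],None,fx=2.4,fy=2.4))
E
```

```text
pos [ 0.5774 -0.1313  0.2237] yaw -1.29 F [-0.6 -0.3  0.9] M [ 0.   -0.    0.01] t 3.35 op 0.6998349299288648
shift mm [-0.6  0.7 46.7] turn [-0.002  -0.0018 -0.    ]
```

View pics/w5.png

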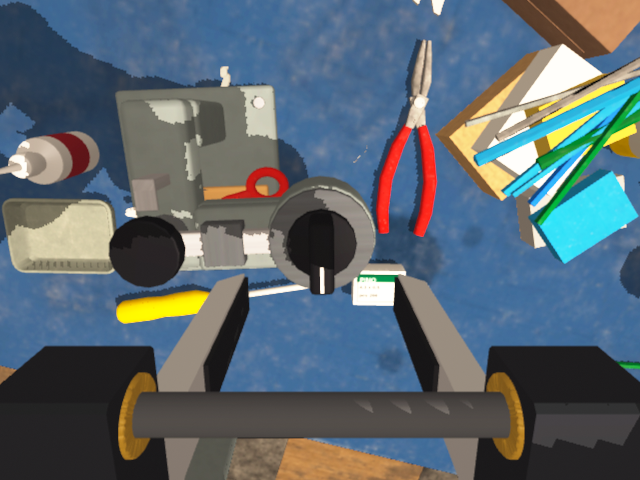

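View pics/s5.png

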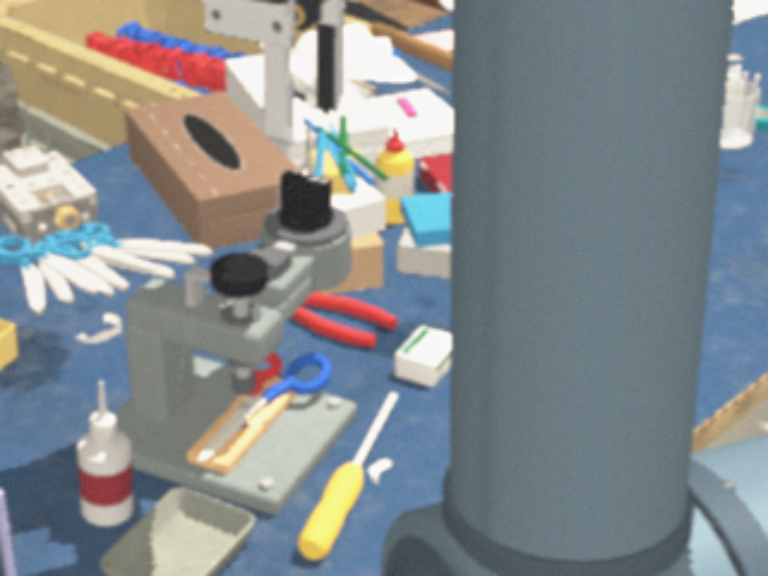

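The wrist view has the bar centred between the fingers, at column 321 between the tips at about 245 and 397, and upright in the image, so the jaws are aligned. Next I go down to grip height and close.

Call:
step_arm:
  rows:
    - {"tx": -0.5,"ty": 0.7,"tz": 25,"ax": -0.002,"ay": -0.002,"az": 0,"fingers": 0.3}
    - {"tx": -0.5,"ty": 0.7,"tz": 46.5,"ax": -0.002,"ay": -0.002,"az": 0,"fingers": 0.3}
    - {"tx": -0.5,"ty": 0.7,"tz": 46.5,"ax": -0.002,"ay": -0.002,"az": 0,"fingers": 0.3}
    - {"tx": -0.5,"ty": 0.7,"tz": 46.5,"ax": -0.002,"ay": -0.002,"az": 0,"fingers": 0.5}
    - {"tx": -0.5,"ty": 0.7,"tz": 46.5,"ax": -0.002,"ay": -0.002,"az": 0,"fingers": 0.7}
  force: 15

```text
time_s: 4.08
eef_pos: [0.578, -0.1318, 0.1799]
tool_rot: [-2.509, 1.888, -0.007]
contact_force: [0.3, -0.4, 0.0]
opening: 0.518
```

```bash
python3 - <<'E'
from bench import bot,vision
from h import *
s=bot.read_state();plan(s,[.5767,-.131,.177],-1.29)
f=vision.grab_frame("wrist");cv2.imwrite("pics/w6.png",f["image"][:,:,::-1])
E
```

```text
pos [ 0.578  -0.1318  0.1799] yaw -1.2903 F [ 0.3 -0.4  0. ] M [0.03 0.01 0.04] t 4.075 op 0.5182243228626836
shift mm [-1.2  1.1  2.9] turn [-0.0037 -0.0028 -0.0003]
```

View pics/w6.png

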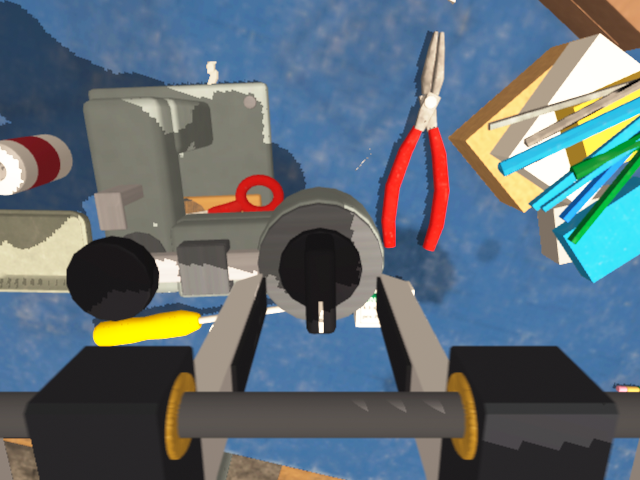

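Call:
step_arm:
  rows:
    - {"tx": -0.5,"ty": 0.5,"tz": 3,"ax": 0,"ay": 0,"az": 0,"fingers": 0.75}
    - {"tx": -0.5,"ty": 0.5,"tz": 3,"ax": 0,"ay": 0,"az": 0,"fingers": 0.85}
    - {"tx": -0.5,"ty": 0.5,"tz": 3,"ax": 0,"ay": 0,"az": 0,"fingers": 0.95}
    - {"tx": -0.5,"ty": 0.5,"tz": 3,"ax": 0,"ay": 0,"az": 0,"fingers": 1}
    - {"tx": -0.5,"ty": 0.5,"tz": 3,"ax": 0,"ay": 0,"az": 0,"fingers": 1}
  force: 20

```text
time_s: 4.75
eef_pos: [0.5773, -0.1317, 0.1766]
tool_rot: [-2.509, 1.889, -0.007]
contact_force: [0.5, -1.6, -0.5]
opening: 0.142
```

```bash
python3 - <<'E'
from bench import bot,vision
from h import *
s=bot.read_state();plan(s,[.5767,-.131,.177],-1.29)
E
```

```text
pos [ 0.5773 -0.1317  0.1766] yaw -1.2904 F [ 0.5 -1.6 -0.5] M [-0.25 -0.05  0.06] t 4.75 op 0.1415898934541241
shift mm [-0.8  0.4 -0.4] turn [-0.0033 -0.003  -0.0004]
```

Gripped: the opening is about 13 mm on a 14 mm bar and the force is low. Now I turn it clockwise, which is +az.

Call:
step_arm:
  rows:
    - {"tx": 0,"ty": 0,"tz": 0,"ax": 0,"ay": 0,"az": 0.12,"fingers": 1}
    - {"tx": 0,"ty": 0,"tz": 0,"ax": 0,"ay": 0,"az": 0.26,"fingers": 1}
    - {"tx": 0,"ty": 0,"tz": 0,"ax": 0,"ay": 0,"az": 0.4,"fingers": 1}
    - {"tx": 0,"ty": 0,"tz": 0,"ax": 0,"ay": 0,"az": 0.52,"fingers": 1}
    - {"tx": 0,"ty": 0,"tz": 0,"ax": 0,"ay": 0,"az": 0.6,"fingers": 1}

```text
time_s: 5.38
eef_pos: [0.5773, -0.1314, 0.1765]
tool_rot: [-1.835, 2.547, -0.005]
contact_force: [-0.2, -0.0, -0.1]
opening: 0.147
```

```bash
python3 - <<'E'
from bench import bot,vision
from h import *
s=bot.read_state();plan(s,[.5767,-.131,.177],-1.29-1.48);print(s["joints"])
f=vision.grab_frame("wrist");cv2.imwrite("pics/w7.png",f["image"][:,:,::-1])
E
```

```text
pos [ 0.5773 -0.1314  0.1765] yaw -1.893 F [-0.2 -0.  -0.1] M [0.04 0.   0.01] t 5.375 op 0.14692337549625
shift mm [-0.2  0.7 -0.5] turn [-0.004   0.0016  0.877 ]
[-4.15300436e-01  1.30716177e-01  1.73341982e+00  1.89468539e-04
  1.27330861e+00  1.47766029e+00]
```

View pics/w7.png

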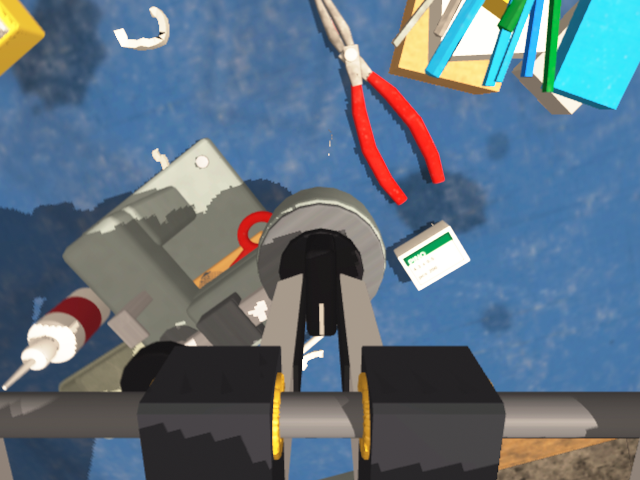

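The bar is still upright between the pads at (320,300), so it follows the gripper. I keep turning.

Call:
step_arm:
  rows:
    - {"tx": 0,"ty": 0,"tz": 0,"ax": 0,"ay": 0,"az": 0.14,"fingers": 1}
    - {"tx": 0,"ty": 0,"tz": 0,"ax": 0,"ay": 0,"az": 0.3,"fingers": 1}
    - {"tx": 0,"ty": 0,"tz": 0,"ax": 0,"ay": 0,"az": 0.46,"fingers": 1}
    - {"tx": 0,"ty": 0,"tz": 0,"ax": 0,"ay": 0,"az": 0.6,"fingers": 1}
    - {"tx": 0,"ty": 0,"tz": 0,"ax": 0,"ay": 0,"az": 0.7,"fingers": 1}

```text
time_s: 6.05
eef_pos: [0.5775, -0.1312, 0.1766]
tool_rot: [-0.844, 3.022, -0.003]
contact_force: [0.1, 0.3, 0.3]
opening: 0.147
```

Call:
step_arm:
  rows:
    - {"tx": 0,"ty": 0,"tz": 0,"ax": 0,"ay": 0,"az": 0.1,"fingers": 1}
    - {"tx": 0,"ty": 0,"tz": 0,"ax": 0,"ay": 0,"az": 0.18,"fingers": 1}
    - {"tx": 0,"ty": 0,"tz": 0,"ax": 0,"ay": 0,"az": 0.2,"fingers": 1}
    - {"tx": 0,"ty": 0,"tz": 0,"ax": 0,"ay": 0,"az": 0.2,"fingers": 1}

```text
time_s: 6.55
eef_pos: [0.5775, -0.1312, 0.1765]
tool_rot: [-0.54, 3.091, -0.003]
contact_force: [1.1, 0.6, 0.2]
opening: 0.14
```

```bash
python3 - <<'E'
from bench import bot,vision
from h import *
s=bot.read_state();plan(s,[.5767,-.131,.177],-1.29-1.48);print(s["joints"])
f=vision.grab_frame("wrist");cv2.imwrite("pics/w8.png",f["image"][:,:,::-1])
E
```

```text
pos [ 0.5775 -0.1312  0.1765] yaw -2.7955 F [1.1 0.6 0.2] M [ 0.08 -0.14  0.08] t 6.55 op 0.14009598226584208
shift mm [ 0.7  0.4 -0.5] turn [-0.0024  0.0038 -0.0255]
[-4.15087694e-01  1.30805979e-01  1.73333470e+00  9.69785048e-04
  1.27303831e+00  2.38009165e+00]
```

View pics/w8.png

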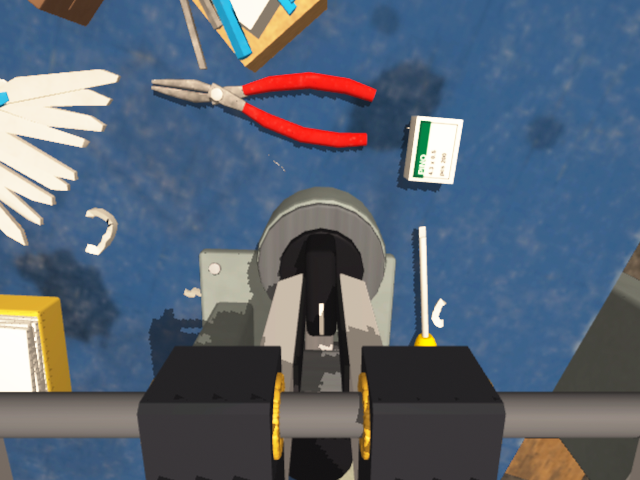

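The knob has turned 1.50 rad on top of roughly 0.04 at the start. The bar is still aligned with the pads, and the washer box and pliers look untouched. I open and lift straight up.

Call:
step_arm:
  rows:
    - {"tx": 0,"ty": 0,"tz": 0,"ax": 0,"ay": 0,"az": 0,"fingers": 0.7}
    - {"tx": 0,"ty": 0,"tz": 0,"ax": 0,"ay": 0,"az": 0,"fingers": 0.5}
    - {"tx": 0,"ty": 0,"tz": -3,"ax": 0,"ay": 0,"az": 0,"fingers": 0.5}
    - {"tx": 0,"ty": 0,"tz": -30,"ax": 0,"ay": 0,"az": 0,"fingers": 0.5}
    - {"tx": 0,"ty": 0,"tz": -70,"ax": 0,"ay": 0,"az": 0,"fingers": 0.5}

```text
time_s: 7.22
eef_pos: [0.5763, -0.1307, 0.2461]
tool_rot: [-0.541, 3.093, 0.0]
contact_force: [0.0, -1.0, 0.8]
opening: 0.5
```

```bash
python3 - <<'E'
from bench import bot,vision
from h import *
s=bot.read_state();plan(s,[.5431,-.0289,.22],-1.9)
f=vision.grab_frame("wrist");cv2.imwrite("pics/w9.png",f["image"][:,:,::-1])
f=vision.grab_frame("scene");cv2.imwrite("pics/s9.png",cv2.resize(f["image"][120:360,220:540,::-1],None,fx=2.4,fy=2.4))
E
```

```text
pos [ 0.5763 -0.1307  0.2461] yaw -2.7955 F [ 0.  -1.   0.8] M [ 0.06 -0.12 -0.03] t 7.225 op 0.49960132248655714
shift mm [ -3.3 107.1  26.1] turn [-8.000e-04  1.300e-03 -8.955e-01]
```

View pics/s9.png

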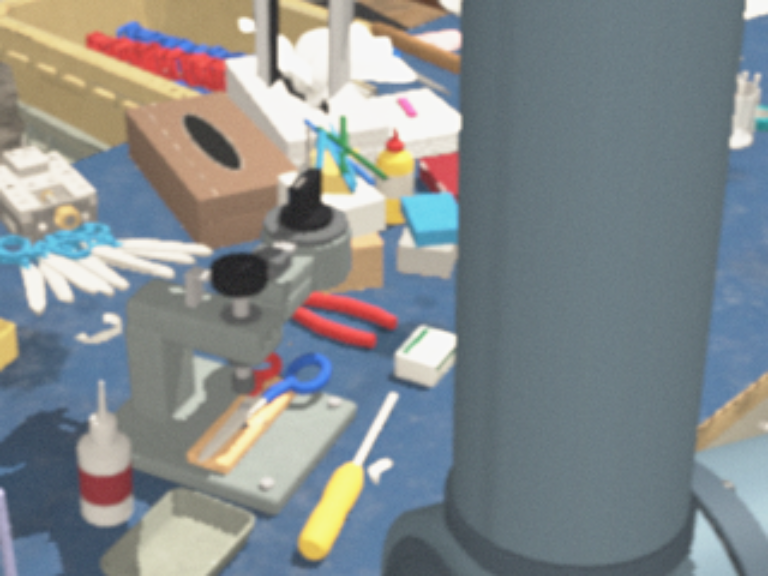

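View pics/w9.png

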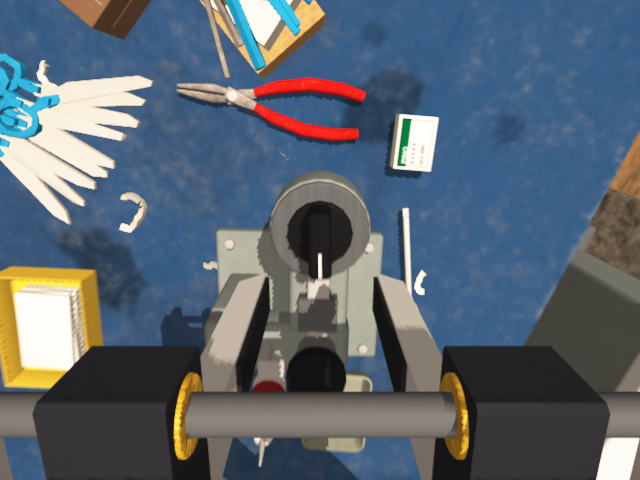

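The knob stayed turned: the bar is at (320,245) and now points along the side arm. Moving above the button with the fingers closing.

Call:
step_arm:
  rows:
    - {"tx": -1,"ty": 30,"tz": 0,"ax": 0,"ay": 0,"az": -0.16,"fingers": 0.7}
    - {"tx": -2,"ty": 70,"tz": 0,"ax": 0,"ay": 0,"az": -0.33,"fingers": 0.9}
    - {"tx": -3,"ty": 107,"tz": 0,"ax": 0,"ay": 0,"az": -0.5,"fingers": 1}
    - {"tx": -3,"ty": 107,"tz": 5,"ax": 0,"ay": 0,"az": -0.67,"fingers": 1}
    - {"tx": -3,"ty": 107,"tz": 10,"ax": 0,"ay": 0,"az": -0.84,"fingers": 1}

```text
time_s: 7.95
eef_pos: [0.546, -0.0299, 0.2407]
tool_rot: [-1.76, 2.593, -0.017]
contact_force: [0.6, -0.2, 0.1]
opening: 0.018
```

Call:
step_arm:
  rows:
    - {"tx": 0,"ty": 0,"tz": 5,"ax": 0,"ay": 0,"az": -0.07,"fingers": 1}
    - {"tx": 0,"ty": 0,"tz": 10,"ax": 0,"ay": 0,"az": -0.07,"fingers": 1}
    - {"tx": 0,"ty": 0,"tz": 10,"ax": 0,"ay": 0,"az": -0.07,"fingers": 1}

```text
time_s: 8.32
eef_pos: [0.5457, -0.0299, 0.2298]
tool_rot: [-1.849, 2.531, -0.016]
contact_force: [1.3, 0.1, -0.2]
opening: 0.003
```

```bash
python3 - <<'E'
from bench import bot,vision
from h import *
s=bot.read_state();plan(s,[.5431,-.0289,.182],-1.9)
f=vision.grab_frame("wrist");cv2.imwrite("pics/w10.png",f["image"][:,:,::-1])
f=vision.grab_frame("scene");cv2.imwrite("pics/s10.png",cv2.resize(f["image"][180:340,240:450,::-1],None,fx=3.7,fy=3.7))
E
```

```text
pos [ 0.5457 -0.0299  0.2298] yaw -1.8798 F [ 1.3  0.1 -0.2] M [ 0.04 -0.03 -0.  ] t 8.325 op 0.0032189688007591725
shift mm [-0.2  3.3 47.8] turn [-0.0121 -0.0006  0.0202]
```

View pics/w10.png

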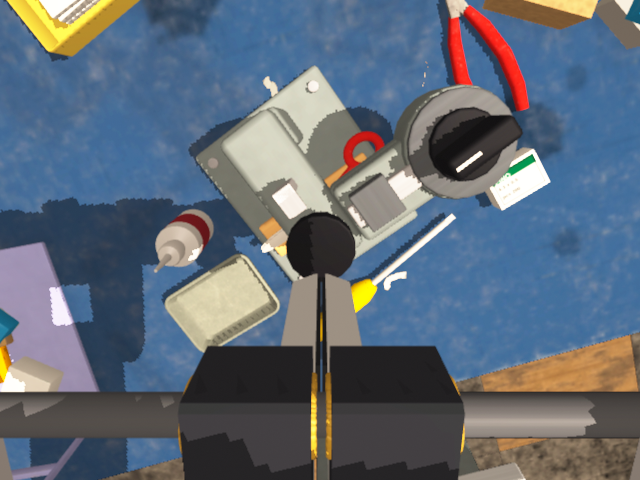

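View pics/s10.png

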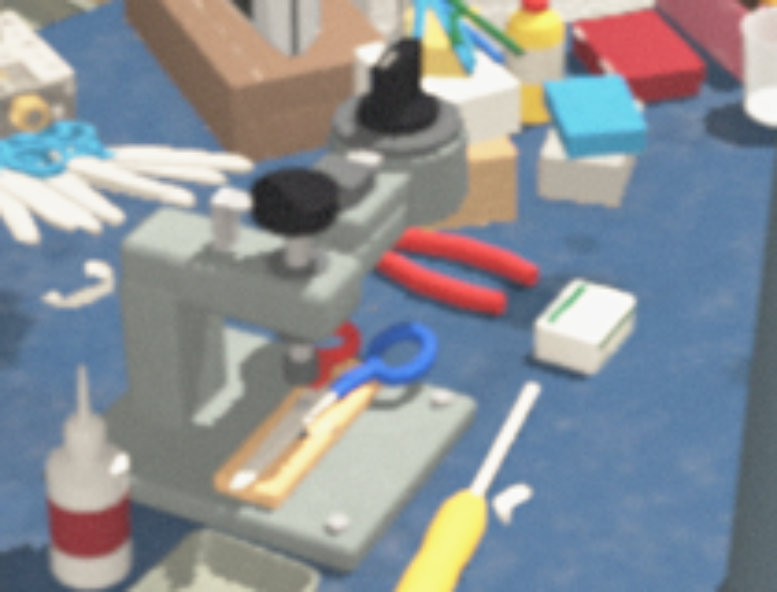

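```bash
python3 - <<'E'
from bench import bot,vision
from h import *
s=bot.read_state();R=Ro.from_rotvec(s["tool_rot"]).as_matrix()
tip=s["eef_pos"]+.017*R[:,2]
f=vision.grab_frame("scene");print("tip",tip,proj(f,tip),"btn",proj(f,np.array([.5431,-.0289,.162])), proj(f,np.array([.5773,-.1313,.186])))
cv2.imwrite("pics/s11.png",cv2.resize(f["image"][100:300,200:440,::-1],None,fx=3.2,fy=3.2))
w=vision.grab_frame("wrist");print(proj(w,tip),proj(w,np.array([.5431,-.0289,.162])))
E
```

```text
tip [ 0.54631981 -0.03008125  0.21363306] (np.float64(316.88300316111366), np.float64(203.5088819367076)) btn (np.float64(318.6841944017561), np.float64(230.36232563061864)) (np.float64(346.18711551773924), np.float64(193.0825715698267))
(np.float64(319.73299294063986), np.float64(274.607246823938)) (np.float64(319.61746335734745), np.float64(250.69300625527862))
```

View pics/s11.png

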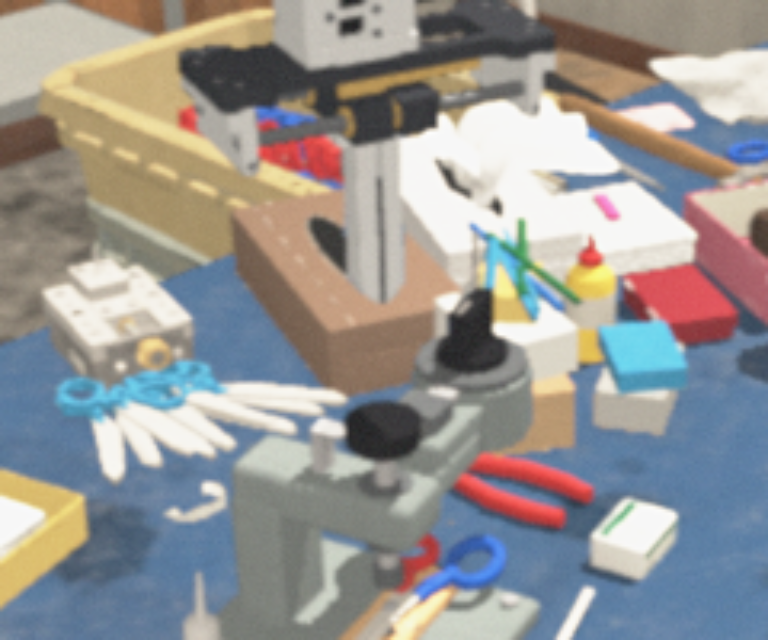

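The wrist view has the fingers lined up with the button, which sits at (320,246). The scene view shows the tips about 10 px higher than the calibration predicts, so I don't trust the tip height. I'll come down in small steps and use the contact force as the reference.

Call:
step_arm:
  rows:
    - {"tx": 0,"ty": 3,"tz": 15,"ax": -0.012,"ay": 0,"az": 0,"fingers": 1}
    - {"tx": 0,"ty": 3,"tz": 30,"ax": -0.012,"ay": 0,"az": 0,"fingers": 1}
    - {"tx": 0,"ty": 3,"tz": 40,"ax": -0.012,"ay": 0,"az": 0,"fingers": 1}
    - {"tx": 0,"ty": 3,"tz": 43,"ax": -0.012,"ay": 0,"az": 0,"fingers": 1}
    - {"tx": 0,"ty": 3,"tz": 43,"ax": -0.012,"ay": 0,"az": 0,"fingers": 1}

```text
time_s: 9.15
eef_pos: [0.544, -0.0293, 0.1877]
tool_rot: [-1.854, 2.536, -0.003]
contact_force: [0.6, -0.7, -0.7]
opening: 0.005
```

```bash
cat > look.py <<'E'
from bench import bot,vision
from h import *
import sys
s=bot.read_state();plan(s,[.5431,-.0289,.165],-1.9)
f=vision.grab_frame("scene");c=f["image"][190:290,260:390,::-1]
cv2.imwrite("pics/%s.png"%sys.argv[1],cv2.resize(c,None,fx=6,fy=6,interpolation=cv2.INTER_CUBIC))
w=vision.grab_frame("wrist");cv2.imwrite("pics/%sw.png"%sys.argv[1],w["image"][:,:,::-1])
E
python3 look.py a1
```

```text
pos [ 0.544  -0.0293  0.1877] yaw -1.8791 F [ 0.6 -0.7 -0.7] M [ 0.05  0.02 -0.  ] t 9.15 op 0.0047870801427724345
shift mm [-0.2  1.  22.7] turn [-0.0018 -0.0006  0.0209]
```

View pics/a1.png

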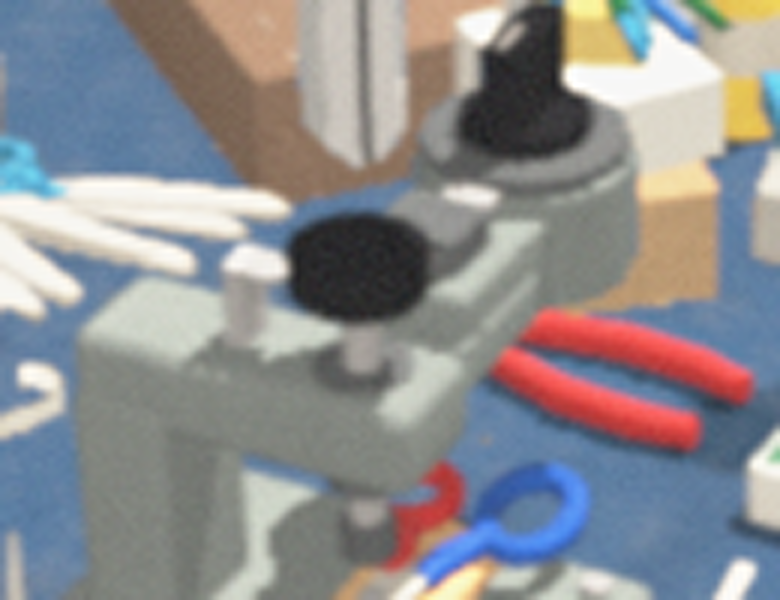

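View pics/a1w.png

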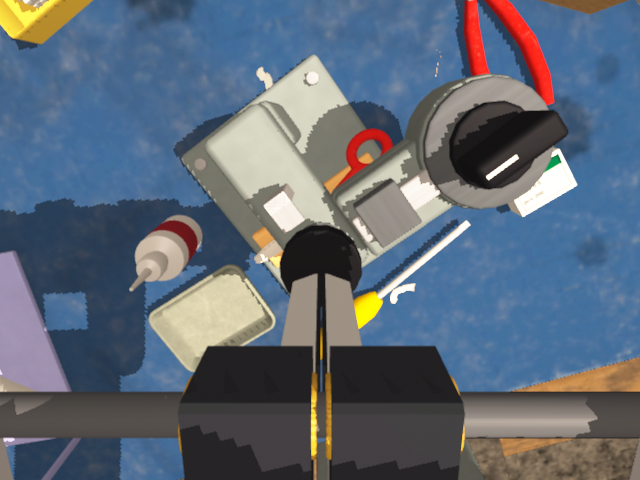

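There is no contact yet. In the scene view the tip at row 168 and the button top at about row 250 are still some 25 mm apart vertically, so the tips really do stand higher than computed. I continue in small steps.

Call:
step_arm:
  rows:
    - {"tx": 0,"ty": 1,"tz": 4,"ax": 0,"ay": 0,"az": 0,"fingers": 1}
    - {"tx": 0,"ty": 1,"tz": 8,"ax": 0,"ay": 0,"az": 0,"fingers": 1}
    - {"tx": 0,"ty": 1,"tz": 9,"ax": 0,"ay": 0,"az": 0,"fingers": 1}
    - {"tx": 0,"ty": 1,"tz": 9,"ax": 0,"ay": 0,"az": 0,"fingers": 1}

```text
time_s: 9.75
eef_pos: [0.5433, -0.0291, 0.1792]
tool_rot: [-1.853, 2.535, -0.004]
contact_force: [0.5, 0.4, 0.2]
opening: 0.007
```

Call:
step_arm:
  rows:
    - {"tx": 0,"ty": 0,"tz": 3,"ax": 0,"ay": 0,"az": 0,"fingers": 1}
    - {"tx": 0,"ty": 0,"tz": 3,"ax": 0,"ay": 0,"az": 0,"fingers": 1}
    - {"tx": 0,"ty": 0,"tz": 3,"ax": 0,"ay": 0,"az": 0,"fingers": 1}

```text
time_s: 10.12
eef_pos: [0.5434, -0.0291, 0.1763]
tool_rot: [-1.853, 2.535, -0.004]
contact_force: [0.1, -0.1, 1.4]
opening: 0.004
```

```bash
python3 look.py a2
```

```text
pos [ 0.5434 -0.0291  0.1763] yaw -1.8791 F [ 0.1 -0.1  1.4] M [ 0.07 -0.01 -0.01] t 10.125 op 0.003883151930761454
shift mm [-0.1  0.3 11.3] turn [-0.0028 -0.0005  0.0209]
```

View pics/a2.png

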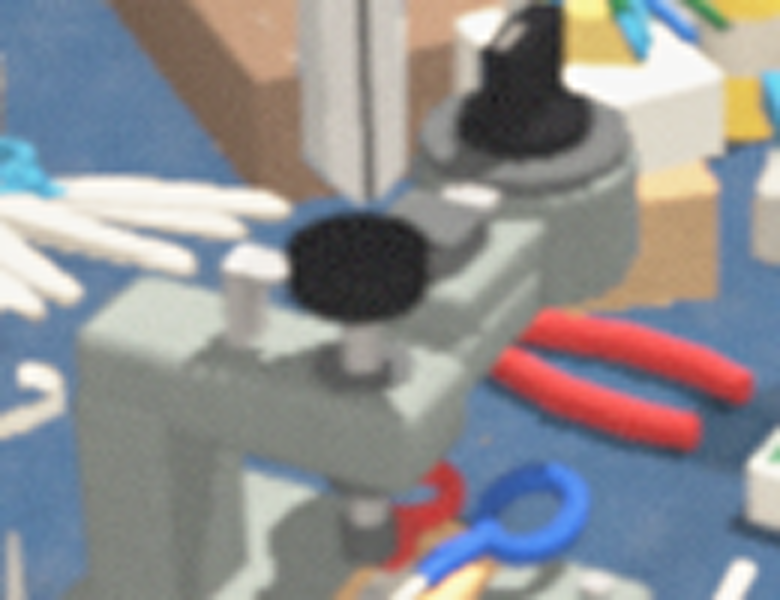

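View pics/a2w.png

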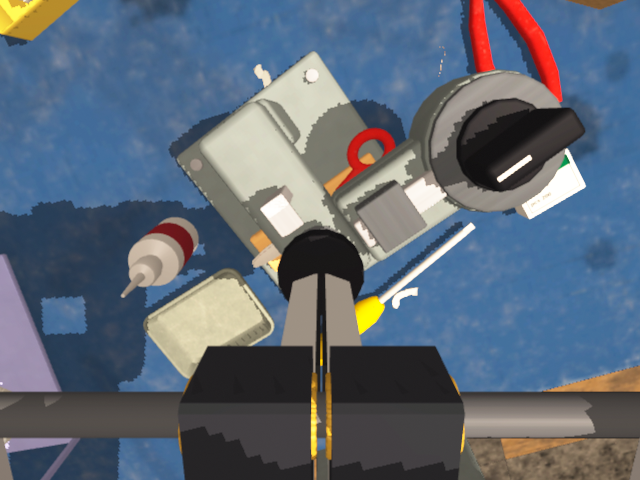

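Call:
step_arm:
  rows:
    - {"tx": 0,"ty": 0,"tz": 3,"ax": 0,"ay": 0,"az": 0,"fingers": 1}
    - {"tx": 0,"ty": 0,"tz": 5,"ax": 0,"ay": 0,"az": 0,"fingers": 1}
    - {"tx": 0,"ty": 0,"tz": 5,"ax": 0,"ay": 0,"az": 0,"fingers": 1}

```text
time_s: 10.6
eef_pos: [0.5432, -0.0291, 0.171]
tool_rot: [-1.853, 2.536, -0.003]
contact_force: [0.8, -0.8, -0.5]
opening: 0.004
```

Call:
step_arm:
  rows:
    - {"tx": 0,"ty": 0,"tz": 3,"ax": 0,"ay": 0,"az": 0,"fingers": 1}
    - {"tx": 0,"ty": 0,"tz": 3,"ax": 0,"ay": 0,"az": 0,"fingers": 1}
    - {"tx": 0,"ty": 0,"tz": 3,"ax": 0,"ay": 0,"az": 0,"fingers": 1}

```text
time_s: 10.98
eef_pos: [0.5432, -0.0291, 0.168]
tool_rot: [-1.854, 2.535, -0.003]
contact_force: [-1.3, 0.3, 0.7]
opening: 0.005
```

```bash
python3 look.py a3
```

```text
pos [ 0.5432 -0.0291  0.168 ] yaw -1.8791 F [-1.3  0.3  0.7] M [ 0.07  0.03 -0.02] t 10.975 op 0.004779529369393558
shift mm [-0.1  0.2  3. ] turn [-0.0023 -0.0006  0.0209]
```

View pics/a3.png

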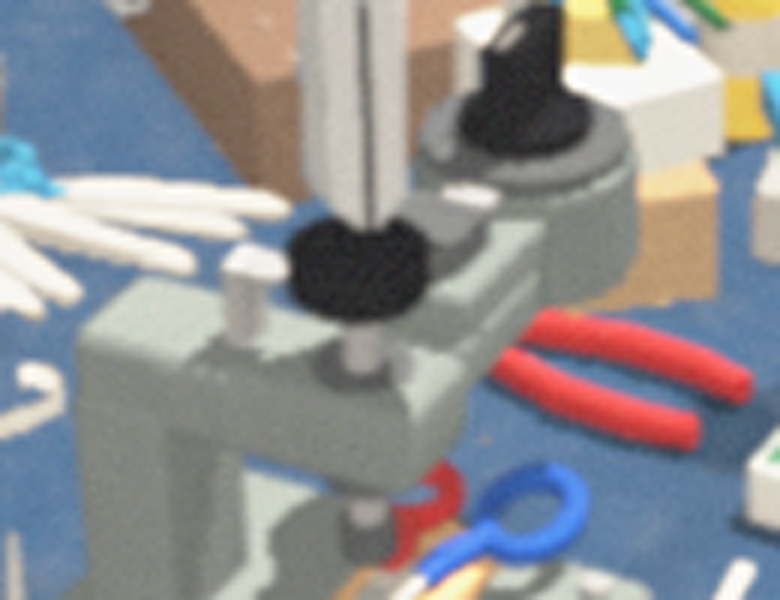

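No force yet. The tips are at row 228, a few mm above the button top.

Call:
step_arm:
  rows:
    - {"tx": 0,"ty": 0,"tz": 3,"ax": 0,"ay": 0,"az": 0,"fingers": 1}
    - {"tx": 0,"ty": 0,"tz": 3,"ax": 0,"ay": 0,"az": 0,"fingers": 1}
    - {"tx": 0,"ty": 0,"tz": 3,"ax": 0,"ay": 0,"az": 0,"fingers": 1}

```text
time_s: 11.45
eef_pos: [0.5432, -0.0291, 0.165]
tool_rot: [-1.853, 2.535, -0.004]
contact_force: [0.4, -0.5, 0.7]
opening: 0.006
```

Call:
step_arm:
  rows:
    - {"tx": 0,"ty": 0,"tz": 2,"ax": 0,"ay": 0,"az": 0,"fingers": 1}
    - {"tx": 0,"ty": 0,"tz": 2,"ax": 0,"ay": 0,"az": 0,"fingers": 1}
    - {"tx": 0,"ty": 0,"tz": 2,"ax": 0,"ay": 0,"az": 0,"fingers": 1}

```text
time_s: 11.82
eef_pos: [0.5432, -0.0291, 0.163]
tool_rot: [-1.854, 2.535, -0.003]
contact_force: [-0.2, -0.9, -0.0]
opening: 0.01
```

Call:
step_arm:
  rows:
    - {"tx": 0,"ty": 0,"tz": 2,"ax": 0,"ay": 0,"az": 0,"fingers": 1}
    - {"tx": 0,"ty": 0,"tz": 2,"ax": 0,"ay": 0,"az": 0,"fingers": 1}
    - {"tx": 0,"ty": 0,"tz": 2,"ax": 0,"ay": 0,"az": 0,"fingers": 1}

```text
time_s: 12.2
eef_pos: [0.5432, -0.0291, 0.161]
tool_rot: [-1.854, 2.535, -0.003]
contact_force: [0.5, 0.9, 0.8]
opening: 0.005
```

```bash
python3 look.py a4
```

```text
pos [ 0.5432 -0.0291  0.161 ] yaw -1.8791 F [0.5 0.9 0.8] M [ 0.06  0.02 -0.02] t 12.2 op 0.005277329397807703
shift mm [-0.1  0.2 -4. ] turn [-0.0022 -0.0006  0.0209]
```

View pics/a4.png

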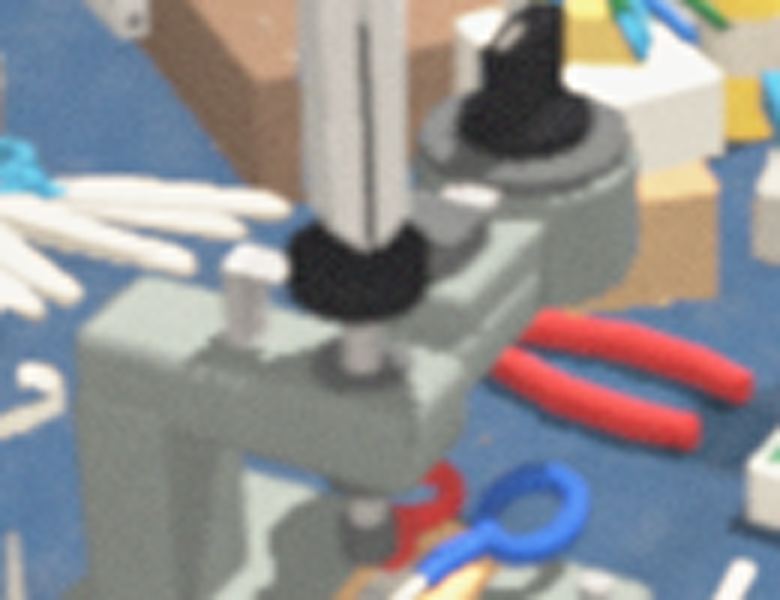

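Call:
step_arm:
  rows:
    - {"tx": 0,"ty": 0,"tz": 1.5,"ax": 0,"ay": 0,"az": 0,"fingers": 1}
    - {"tx": 0,"ty": 0,"tz": 1.5,"ax": 0,"ay": 0,"az": 0,"fingers": 1}

```text
time_s: 12.55
eef_pos: [0.5432, -0.0291, 0.1594]
tool_rot: [-1.854, 2.536, -0.003]
contact_force: [-0.6, -0.0, 0.1]
opening: 0.006
```

Call:
step_arm:
  rows:
    - {"tx": 0,"ty": 0,"tz": 1.5,"ax": 0,"ay": 0,"az": 0,"fingers": 1}
    - {"tx": 0,"ty": 0,"tz": 1.5,"ax": 0,"ay": 0,"az": 0,"fingers": 1}

```text
time_s: 12.8
eef_pos: [0.543, -0.029, 0.1577]
tool_rot: [-1.854, 2.536, -0.003]
contact_force: [-0.4, -0.1, -0.1]
opening: 0.009
```

Call:
step_arm:
  rows:
    - {"tx": 0,"ty": 0,"tz": 1.5,"ax": 0,"ay": 0,"az": 0,"fingers": 1}
    - {"tx": 0,"ty": 0,"tz": 1.5,"ax": 0,"ay": 0,"az": 0,"fingers": 1}

```text
time_s: 13.05
eef_pos: [0.5433, -0.0291, 0.1568]
tool_rot: [-1.854, 2.536, -0.003]
contact_force: [-1.6, -0.2, 3.5]
opening: 0.004
```

```bash
python3 look.py a5
```

```text
pos [ 0.5433 -0.0291  0.1568] yaw -1.8791 F [-1.6 -0.2  3.5] M [ 0.13  0.24 -0.03] t 13.05 op 0.00393612932153875
shift mm [-0.1  0.2 -8.2] turn [-0.0021 -0.0006  0.0209]
```

View pics/a5.png

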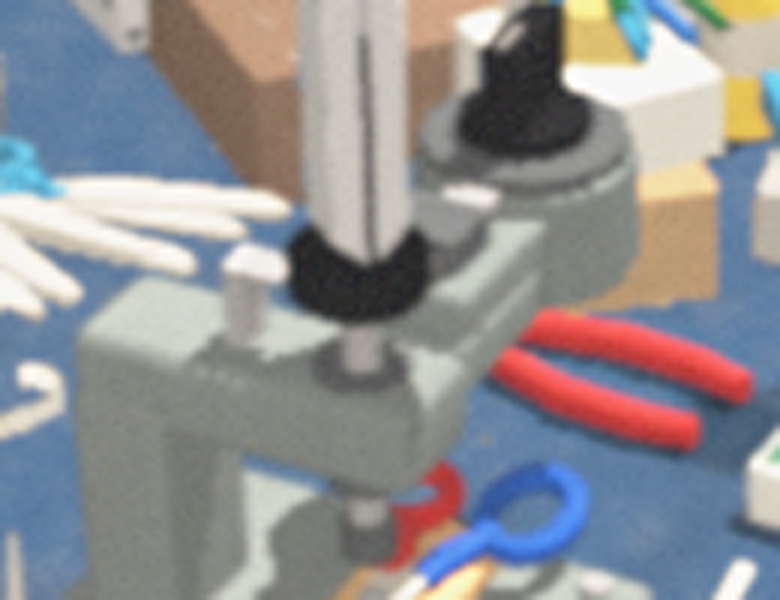

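View pics/a5w.png

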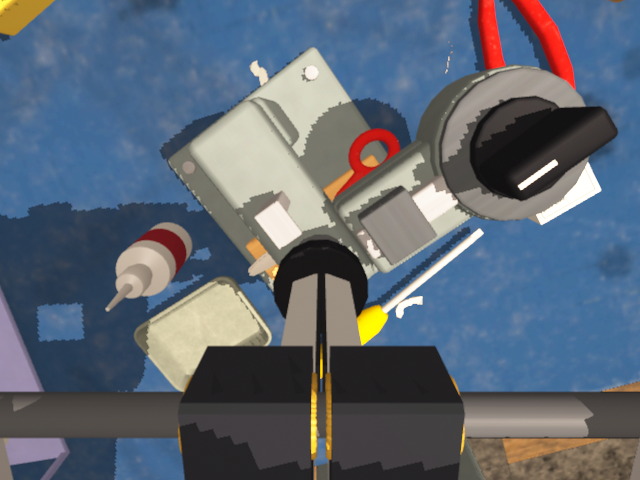

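Contact came at TCP z of about 0.157 with 3.5 N, which is just under the 4 N spring preload, so the button is still at rest. The target is therefore TCP z of about 0.143 with roughly 9 N. I press in stages.

Call:
step_arm:
  rows:
    - {"tx": 0,"ty": 0,"tz": 2,"ax": 0,"ay": 0,"az": 0,"fingers": 1}
    - {"tx": 0,"ty": 0,"tz": 4,"ax": 0,"ay": 0,"az": 0,"fingers": 1}
    - {"tx": 0,"ty": 0,"tz": 4,"ax": 0,"ay": 0,"az": 0,"fingers": 1}
    - {"tx": 0,"ty": 0,"tz": 4,"ax": 0,"ay": 0,"az": 0,"fingers": 1}

```text
time_s: 13.65
eef_pos: [0.5433, -0.0291, 0.153]
tool_rot: [-1.854, 2.536, -0.003]
contact_force: [-2.3, -0.0, 5.8]
opening: 0.006
```

Call:
step_arm:
  rows:
    - {"tx": 0,"ty": 0,"tz": 2,"ax": 0,"ay": 0,"az": 0,"fingers": 1}
    - {"tx": 0,"ty": 0,"tz": 4,"ax": 0,"ay": 0,"az": 0,"fingers": 1}
    - {"tx": 0,"ty": 0,"tz": 4,"ax": 0,"ay": 0,"az": 0,"fingers": 1}
    - {"tx": 0,"ty": 0,"tz": 4,"ax": 0,"ay": 0,"az": 0,"fingers": 1}

```text
time_s: 14.15
eef_pos: [0.5433, -0.0291, 0.1494]
tool_rot: [-1.854, 2.536, -0.003]
contact_force: [-3.1, 0.1, 6.4]
opening: 0.009
```

```bash
python3 look.py a6
```

```text
pos [ 0.5433 -0.0291  0.1494] yaw -1.8789 F [-3.1  0.1  6.4] M [0.14 0.63 0.03] t 14.15 op 0.008645077372691793
shift mm [ -0.1   0.2 -15.6] turn [-0.002  -0.0007  0.0211]
```

View pics/a6.png

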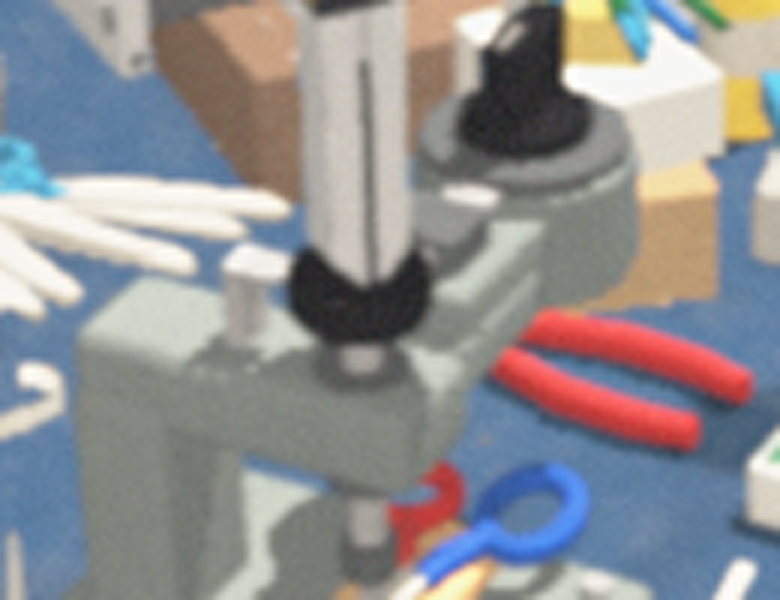

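The button is free and has moved down about 7.5 mm: its lower edge went from row 320 to 342 at 3 px/mm, and the TCP fell 7.6 mm. About 6.5 mm is left.

Call:
step_arm:
  rows:
    - {"tx": 0,"ty": 0,"tz": 2,"ax": 0,"ay": 0,"az": 0,"fingers": 1}
    - {"tx": 0,"ty": 0,"tz": 4,"ax": 0,"ay": 0,"az": 0,"fingers": 1}
    - {"tx": 0,"ty": 0,"tz": 4,"ax": 0,"ay": 0,"az": 0,"fingers": 1}
    - {"tx": 0,"ty": 0,"tz": 4,"ax": 0,"ay": 0,"az": 0,"fingers": 1}

```text
time_s: 14.75
eef_pos: [0.5433, -0.0291, 0.1461]
tool_rot: [-1.854, 2.536, -0.003]
contact_force: [-3.6, 0.7, 6.7]
opening: 0.007
```

Call:
step_arm:
  rows:
    - {"tx": 0,"ty": 0,"tz": 1.5,"ax": 0,"ay": 0,"az": 0,"fingers": 1}
    - {"tx": 0,"ty": 0,"tz": 3,"ax": 0,"ay": 0,"az": 0,"fingers": 1}
    - {"tx": 0,"ty": 0,"tz": 3,"ax": 0,"ay": 0,"az": 0,"fingers": 1}
    - {"tx": 0,"ty": 0,"tz": 3,"ax": 0,"ay": 0,"az": 0,"fingers": 1}

```text
time_s: 15.25
eef_pos: [0.5433, -0.0291, 0.1439]
tool_rot: [-1.854, 2.536, -0.003]
contact_force: [-4.2, 0.7, 9.1]
opening: 0.003
```

```bash
python3 look.py a7
```

```text
pos [ 0.5433 -0.0291  0.1439] yaw -1.8787 F [-4.2  0.7  9.1] M [ 0.17  0.84 -0.07] t 15.25 op 0.0034827245177188855
shift mm [ -0.1   0.2 -21.1] turn [-0.0016 -0.001   0.0213]
```

View pics/a7.png

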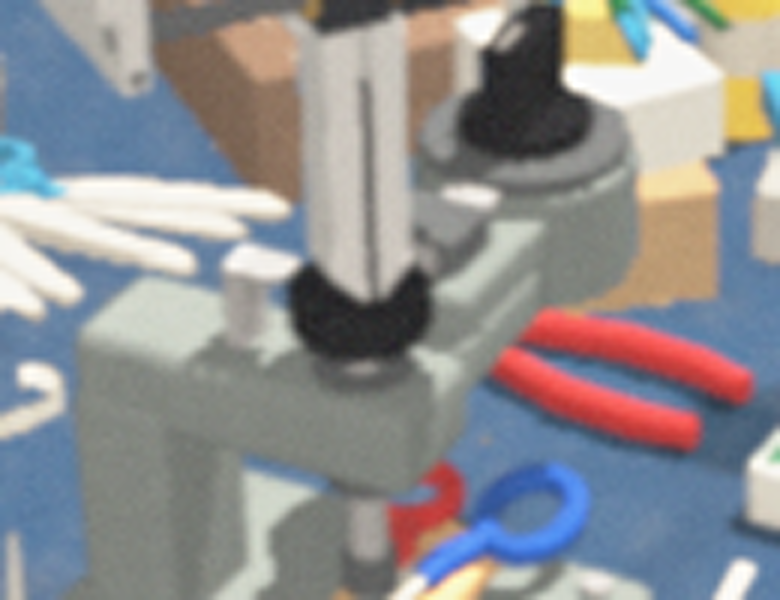

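View pics/a7w.png

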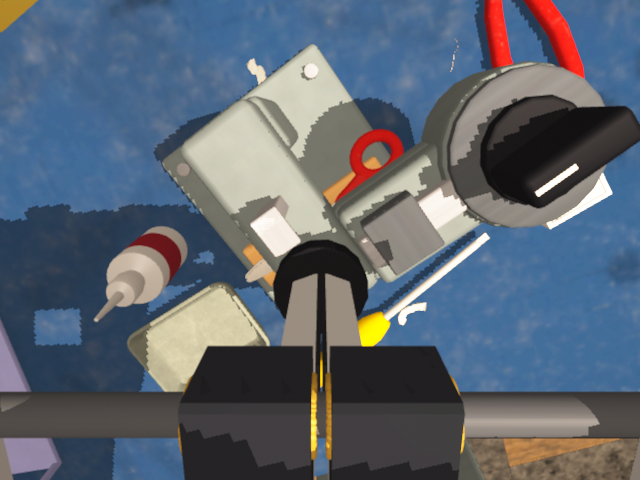

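Travel is about 13.1 mm by TCP, about 13.3 mm by image, and the force is 9.1 N. One last small push, then settle.

Call:
step_arm:
  rows:
    - {"tx": 0,"ty": 0,"tz": 1.5,"ax": 0,"ay": 0,"az": 0,"fingers": 1}
    - {"tx": 0,"ty": 0,"tz": 1.5,"ax": 0,"ay": 0,"az": 0,"fingers": 1}
    - {"tx": 0,"ty": 0,"tz": 1.5,"ax": 0,"ay": 0,"az": 0,"fingers": 1}
    - {"tx": 0,"ty": 0,"tz": 1.5,"ax": 0,"ay": 0,"az": 0,"fingers": 1}
    - {"tx": 0,"ty": 0,"tz": 1.5,"ax": 0,"ay": 0,"az": 0,"fingers": 1}

```text
time_s: 15.98
eef_pos: [0.5433, -0.0291, 0.1433]
tool_rot: [1.855, -2.536, 0.003]
contact_force: [-4.6, 0.5, 9.6]
opening: 0.007
```

```bash
python3 look.py a8; python3 look.py a9; python3 - <<'E'
import cv2,numpy as np
for n in("a5","a8","a9"):
    im=cv2.imread(f"pics/{n}.png"); col=im[:,300:415].max(2)
    for x in(345,360,375):
        c=im[:,x].max(1);d=np.where(c[240:380]<75)[0]+240;print(n,x,d.min(),d.max())
    g=im[230:360,225:300]
    print((im[:,245].min(1)[230:300]>150).argmax()+230)
E
```

```text
pos [ 0.5433 -0.0291  0.1433] yaw -1.8786 F [-4.6  0.5  9.6] M [0.24 0.82 0.02] t 15.975 op 0.007446224510802317
shift mm [ -0.1   0.2 -21.7] turn [-0.0015 -0.0011  0.0214]
pos [ 0.5433 -0.0291  0.1433] yaw -1.8786 F [-4.1  1.1  9.1] M [ 0.24  0.87 -0.02] t 16.075 op 0.004028845226579399
shift mm [ -0.1   0.2 -21.7] turn [-0.0015 -0.0012  0.0214]
a5 345 258 321
a5 360 267 321
a5 375 262 319
230
a8 345 297 362
a8 360 306 359
a8 375 302 359
230
a9 345 298 361
a9 360 306 359
a9 375 301 359
230
```

View pics/a9.png

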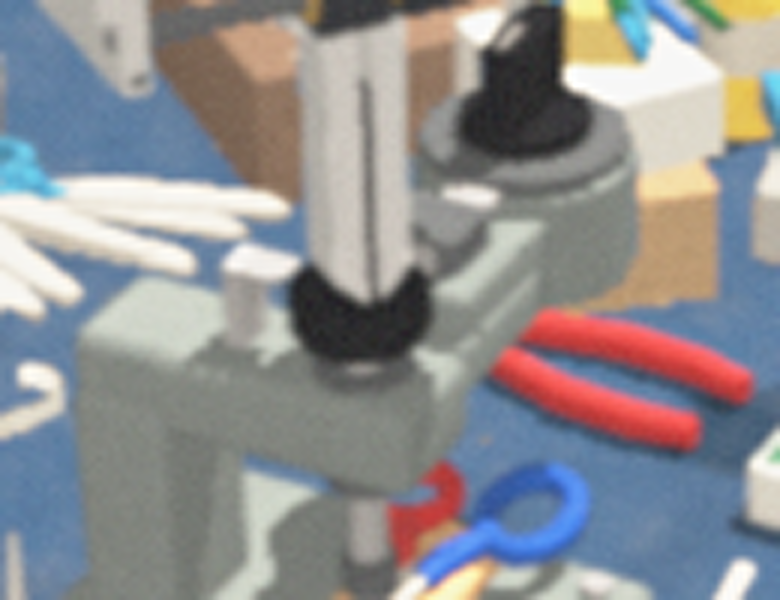

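The image shift of 39.5 px over about 3.1 px/mm gives roughly 12.8 mm, while TCP gives 13.6 mm and the force fits about 14 mm. I nudge a little further to centre it in the band.

Call:
step_arm:
  rows:
    - {"tx": 0,"ty": 0,"tz": 1.7,"ax": 0,"ay": 0,"az": 0,"fingers": 1}
    - {"tx": 0,"ty": 0,"tz": 1.7,"ax": 0,"ay": 0,"az": 0,"fingers": 1}
    - {"tx": 0,"ty": 0,"tz": 1.7,"ax": 0,"ay": 0,"az": 0,"fingers": 1}
    - {"tx": 0,"ty": 0,"tz": 1.7,"ax": 0,"ay": 0,"az": 0,"fingers": 1}
    - {"tx": 0,"ty": 0,"tz": 1.7,"ax": 0,"ay": 0,"az": 0,"fingers": 1}

```text
time_s: 16.8
eef_pos: [0.5433, -0.0291, 0.1425]
tool_rot: [1.855, -2.535, 0.003]
contact_force: [-3.8, 1.0, 9.3]
opening: 0.005
```

```bash
python3 look.py b1; python3 look.py b2; python3 - <<'E'
import cv2,numpy as np
for n in("a5","b2"):
    im=cv2.imread(f"pics/{n}.png")
    for x in(345,360,375):
        c=im[:,x].max(1);d=np.where(c[240:380]<75)[0]+240;print(n,x,d.min(),d.max())
from bench import vision
from h import *
f=vision.grab_frame("scene");a=np.array([.5433,-.029,.162]);b=a-[0,0,.014];print(6*(proj(f,b)[1]-proj(f,a)[1]))
E
```

```text
pos [ 0.5433 -0.0291  0.1425] yaw -1.8785 F [-3.8  1.   9.3] M [ 0.18  0.86 -0.01] t 16.8 op 0.004729027831927537
shift mm [ -0.1   0.3 -22.5] turn [-0.0013 -0.0013  0.0215]
pos [ 0.5433 -0.0291  0.1425] yaw -1.8785 F [-4.4  1.3  9.3] M [0.19 0.92 0.02] t 16.9 op 0.004952373277509175
shift mm [ -0.1   0.3 -22.5] turn [-0.0013 -0.0013  0.0215]
a5 345 258 321
a5 360 267 321
a5 375 262 319
b2 345 300 364
b2 360 309 362
b2 375 304 362
40.91521448971474
```

View pics/b2w.png

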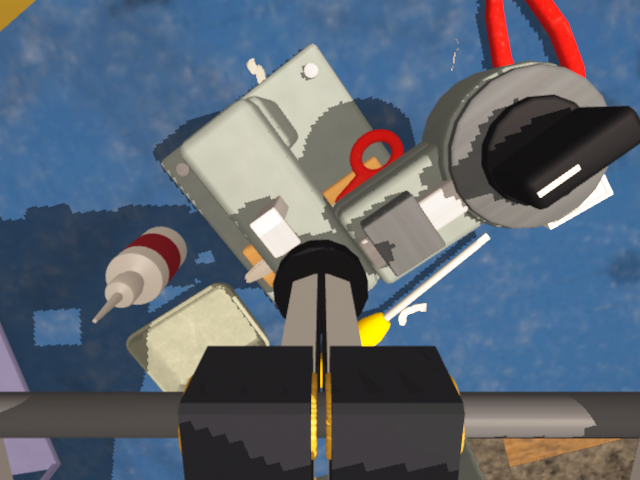

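The image shift is 42 px, against 40.9 px expected for 14 mm. TCP travel is 14.4 mm, the force is a steady 9.3 N, and the knob is still turned with the loose things in place. Handing in.

```bash
python3 -c "
from bench import job;print(job.job_done())"
```

```text
the job is handed in; nothing more can be done
None
```

I turned the lock knob clockwise by about 1.5 rad and let go. I then pressed the palm button down about 14 mm with closed fingers and handed the job in at about 17 s while still holding it.

**Button:** three last checks agree on about 14 mm of travel:
- The tool went down 14.4 mm after it touched the button.
- The button moved 42 px in the scene camera, against 40.9 px expected for 14 mm.
- The push was steady at 9.3 N, against about 9 N expected at the gauge.

**Knob and loose things:** the last wrist picture shows the knob still turned. The loose things in view were still in place, though I judged that by eye and did not measure it.

**Check that disagreed:** the button was touched with the tool at 0.157 m, about 22 mm lower than the stated fingertip offset (17 mm ahead of the TCP) predicted. The scene camera had also shown the closed fingertips higher than computed. I therefore measured the press from the point of contact, not from the computed tip height. There was also a sideways force of about 4 N during the hold.

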